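# Press a lens barrel into the V-block and hold it

### The arm

A 6-joint arm with a two-finger parallel gripper is mounted at the origin on the work surface. World frame = base frame: x ahead of the robot, y to its left, z up, the work surface at z = 0. Lengths are in m, angles in rad, forces in N, time in s.
With the tool pointing down it reaches from about 0.35 to 0.775 m from the base axis. Payload 5.5 kg.
Tool frame: the origin (TCP) lies midway between the tips of the shut fingers; the grasp point (between the pads) lies 19 mm behind it; z points along the fingers, y is the line along which they close (so a half turn about z gives the same grasp; the last joint's range is limited). The gripper opens to 85 mm and grips with 20 to 120 N. Pads are 22 mm wide; open, the fingers measure 114 mm over their backs; the gripper's body (76 mm by 85 mm) begins 54 mm behind the grasp point. The pads swing forward as they close: fully open they stand 13 mm farther back than shut.
Start: joints at [1.026, 0.313, 0.046, 1.304, 0, 1.431], TCP at [0.226, 0.529, 0.231] pointing down, gripper open.
Joint ranges: [-2.76, 2.76], [-0.86, 1.69], [-1.03, 1.26], [-2.2, 2.34], [-1.47, 1.5], [-3.14, 3.14]. Speed limits (rad/s): [2.57, 2.57, 3.14, 3.14, 3.14, 3.14].

### API

Orientations are given as a unit quaternion [w, x, y, z].
In Python, from workcell import env gives the robot as it stands.
- The arm moves only by the tool move_arm, never from a script. Its argument "targets" is a list of rows, each a list of 3 entries, a list of its own where there are three numbers: the shift along the tool's x, y, z in mm, then the turn, a rotation vector about the tool's x, y, z in units of 10 degrees (1.0 is 10 degrees), then the closure, from -1 (fully open) to 1 (shut). In form: [[[dx, dy, dz], [ax, ay, az], gripper], ...]. A call has 1 to 5 rows; each row is the pose to reach, as a shift and turn from the pose commanded when the call began, along the tool's axes at that moment; what a row does not reach only later rows make up. A row lasts 1/8 s, in which the tool goes at most 62.5 mm and 10.7 degrees, less where a joint would pass 70% of its speed; a pose out of reach is approached as far as the arm can. A call with a gripper value outside its range is refused whole. The fingers move at their own pace and stop on an object; "squeeze" is the grip in N (left out, the last holds). Time passes only in rows, so rows that repeat a pose let the fingers close. It gives the time, the measured TCP pose, the force, the opening and the grip force at its end, in the units of the state.
- env.get_state(): the state, without advancing time (a new reading comes with each control period).
- env.read_camera(name): name is "scene" or "top"; returns a dict with "pixels" (420x560x3 uint8, red, green, blue), "fovy" (degrees; the focal length in pixels is half the picture's height over the tangent of half this angle, whatever the lens; pixels are square), "cx", "cy" (the principal point, pixels), "dist_coeffs" ([k1, k2, p1, p2, k3] as OpenCV has them; the pictures are not rectified), "extrinsics" (4x4, takes a point from world to camera coordinates). Camera axes: x right, y up, looking along -z (the intrinsics and any distortion apply to the point x, -y, -z); pixel columns grow to the right and rows downward; lengths in m; the calibration is good to about 2 mm. A picture is of the moment at which its call begins. There is no depth.
- env.hand_in(): hands the job in; it is judged then, once.
Trained networks look in a picture, given as the dict that the camera call returned (one of the last four; its "shot" number tells which), for a name from the list of things; names that differ only in an ending like _2 or _b are one class to them, and where a whole thing is asked for, a point or a joint stands for the part that bears it (a point fixed in the world has none). Each returns a list of dicts, best first, with "confidence" (0 to 1); they miss things now and then, are a little off and sometimes report something else, mostly with a low value. They report only what shows in the picture. A call takes as long as a camera call. They do not tell look-alikes from the thing itself.
- env.spot_in(thing, picture): "centre" ([x, y, z] in m, in world coordinates, good to about 4 mm: the middle of the surface that is visible of it).
- env.regions_of(thing, picture): "mask" (420x560 bool, what is visible of it).
- env.landmark_of(thing, picture): "centre" ([x, y, z] in m, in world coordinates, good to about 4 mm: a listed point, or the origin of a listed thing).
The state is a dict: "clock": time; "joint_pos": joint angles; "qvel": joint speeds; "tau": joint torques, N m; "tcp_pos": TCP position; "orientation": TCP orientation; "wrist_force": force on the tool from outside, world axes, zero at the start; "ft_torque": the same for the moment, N m; "finger_gap": finger opening in m; "grip_force": force on a finger pad.
Only numpy, scipy, OpenCV 4.12 (cv2) and the standard library are available. Lean on these libraries where they do the work, as an engineer would, in place of code of your own. Each camera call takes 0.05 s, during which the arm holds its last target. There are 200 camera calls.

### The job

Take the long lens barrel out of its wooden rest, bring it over the steel V-block and push it straight down past the sprung brass keeper, centred lengthways, until it lies fully home in the V with the keeper sprung back over it. Finish while still holding it: keep gripping the barrel and pressing it firmly, but without slamming, down onto both faces of the V evenly (about 15 N), and do not let go. Leave the other things on the bench where they are.

Things in the scene. Friction and masses are not known exactly. Their poses are not given: they have to be found in the camera images.
- barrel: the long lens barrel: aluminium tube, 34 mm diameter, glass ends, thin black flange (40 mm diameter, 8 mm wide) at one end; 160 mm long, about 250 g. Origin on the axis, 76 mm from the plain end, 84 mm from the flange's outer face; x along the tube to the flange. It starts level in the wooden rest along the rest's x, axis 42 mm above the bench
- rest: low wooden rest, fixed, base 140 x 70 x 10 mm. Two saddles, 16 mm thick at x = -52 and +52 mm, carry the barrel along x, axis 42 mm above the underside; their side lips reach 37 mm. Between the saddles the barrel is free for fingers over 88 mm, 32 mm of free height under its axis. Origin at the centre of the underside, z up
- vblock: dark steel V-block, fixed, base 160 x 84 x 12 mm. Two V-plates, 16 mm thick at x = -38 and +38 mm; the 60 mm gap between them is free for fingers (38 mm from the seated axis down to the base plate). The 90 degree V runs along x: bottom line 26 mm, 48 mm wide mouth 50 mm above the underside. Origin at the centre of the underside, z up, brass keeper on the +y side
- seat (a point): where the origin of the seated barrel belongs: 50 mm above the centre of the V-block's underside; axes as the V-block. The seated barrel's axis lies along x, either way round
- cheek_keeper: the sloping, polished, low-friction face (on both V-plates) of the V on the keeper's side (+y of the V-block), one of the two contact lines, fixed to the V-block; same origin and axes as the V-block
- cheek_plain: the opposite sloping face, alike, of the V (-y side), the other contact line, fixed to the V-block; same origin and axes as the V-block
- keeper (a joint): swing in rad of the sprung brass yoke on the block's +y side (hinge along x at y = 20, z = 12 mm). Arms at x = -63 and +63 mm carry free rollers, 9 mm diameter, axes at y = 14, z = 65 mm when shut (0); top 70 mm. Grows outward. A tube coming straight down meets them with its axis at about z = 80 mm, swings them to about 0.15 with 2 to 4 N and is pushed to -y by about 2 N; they rest at about 0.02 on the seated tube
- mug: white mug, 80 mm in diameter, 90 mm high, bystander; origin at the centre of the underside
- bottle: black plastic bottle, 72 mm in diameter, 180 mm high, bystander; origin at the centre of the underside
- short_barrel: a short thick lens barrel standing on end, 50 mm in diameter, 72 mm high, not the one to use; origin at the centre of the underside
- graver: hand graver, 150 mm long, wooden handle, lying on the bench, bystander
- cap_dish: small red cup, 56 mm in diameter, 28 mm high, bystander; origin at the centre of the underside
- brush: brush, 170 mm long, lying on the bench, bystander
- stone: grey sharpening stone, 150 x 50 x 25 mm, bystander; origin at the centre of the underside
There are look-alikes about, which are no part of the job. Leave any red look-alike of the barrel alone.

How it is judged:
By the outcome, as a careful person would: the job done as asked, in the order asked, and still so for the second after the job is handed in, while the arm keeps its last pose, push and grip.
It also fails if it takes over 45 s, if anything falls off the work surface, if the arm or the gripper's body presses on something with over 40 N, if the wrist force passes 120 N, or if a joint passes its speed limit or range.

## Working session

There is one attempt and no reset: what is moved stays moved. The work goes in short steps, Python scripts to look and compute and a tool call to move; the robot and the scene stay as the last step left them, time stands still between calls to the robot, and variables do not carry over. Pictures are saved under pics/ and viewed, at most 10 in all, crops included, and the job is handed in when it is done.

Besides the shell and the picture viewer there is one more tool, called as name(argument=value, ...) on one line, values as JSON. move_arm: Moves the arm, as the interface text tells. Its arguments: {"type":"object","properties":{"targets":{"type":"array","items":{"type":"array"}},"squeeze":{"type":"number"}},"required":["targets"]}

```bash
mkdir -p pics
cat > h.py <<'E'
import numpy as np, cv2
from scipy.spatial.transform import Rotation as R
from workcell import env
def K(p):
    f=210/np.tan(np.radians(p["fovy"])/2)
    return np.array([[f,0,p["cx"]],[0,f,p["cy"]],[0,0,1.]])
def proj(p,X):
    X=np.atleast_2d(X); E=np.array(p["extrinsics"]); c=X@E[:3,:3].T+E[:3,3]; c=c*[1,-1,-1]
    return cv2.projectPoints(c,np.zeros(3),np.zeros(3),K(p),np.array(p["dist_coeffs"],float))[0][:,0]
def ray(p,uv,z):
    u=cv2.undistortPoints(np.array(uv,float).reshape(-1,1,2),K(p),np.array(p["dist_coeffs"],float))[:,0]
    E=np.array(p["extrinsics"]); d=np.c_[u[:,0],-u[:,1],-np.ones(len(u))]@E[:3,:3]; o=-E[:3,:3].T@E[:3,3]
    return o+d*((z-o[2])/d[:,2])[:,None]
def save(p,n,crop=None,s=1):
    im=p["pixels"][:,:,::-1]
    if crop: im=im[crop[1]:crop[3],crop[0]:crop[2]]
    cv2.imwrite("pics/"+n,cv2.resize(im,None,fx=s,fy=s,interpolation=cv2.INTER_CUBIC))
E
python3 - <<'E'
from h import *
s=env.read_camera("scene");t=env.read_camera("top")
both=np.vstack([s["pixels"],t["pixels"]])
save(s,"s0.png");save(t,"t0.png")
np.set_printoptions(precision=4,suppress=True)
for n,p in(("s",s),("t",t)):
  for th in("barrel","rest","vblock","seat","keeper","cheek_keeper","cheek_plain","mug","bottle","short_barrel","graver","cap_dish","brush","stone"):
    for d in env.landmark_of(th,p)[:3]: print(n,th,np.array(d["centre"]),round(d["confidence"],2),proj(p,d["centre"])[0].round())
print(env.get_state())
E
```

```text
s barrel [ 0.7154 -0.3748  0.0194] 0.9 [132. 269.]
s barrel [ 0.3915 -0.2453  0.0212] 0.86 [187. 181.]
s barrel [ 0.5898 -0.2238  0.0378] 0.68 [192. 224.]
s rest [ 0.5859 -0.2216  0.0033] 0.55 [194. 232.]
s vblock [ 0.4996  0.1872 -0.0033] 0.79 [336. 203.]
s seat [0.4997 0.1862 0.0517] 0.62 [337. 189.]Traceback (most recent call last):
  File "<stdin>", line 8, in <module>
ValueError: it knows: barrel, bottle, brush, cap_dish, cheek_keeper, cheek_plain, graver, mug, rest, seat, short_barrel, stone, vblock
```

View pics/s0.png

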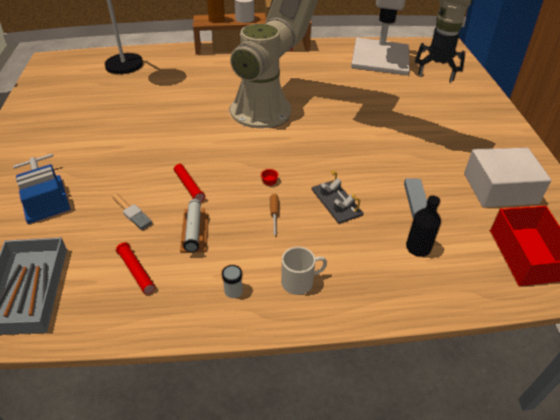

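View pics/t0.png

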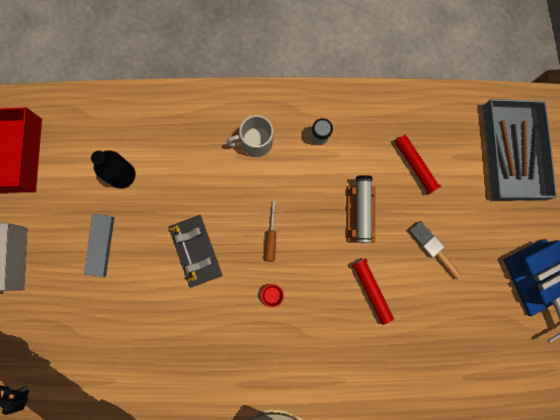

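The scene view shows the silver barrel in its rest at (192,224) and the V-block at (337,200). In the top view the barrel is at (363,210), with its flange at the top (363,178), and the V-block is at (195,250). There are three candidates in the top view: a red one at (417,165), a red one at (373,291) and the silver one at (363,210). The silver one fits because it is aluminium, has a black flange and lies in the wooden rest.

Run:
```python
from h import *
np.set_printoptions(precision=4,suppress=True)
s=env.read_camera("scene");t=env.read_camera("top")
for n,p in(("s",s),("t",t)):
  for th in("barrel","rest","vblock","seat","cheek_keeper","cheek_plain"):
    for d in env.landmark_of(th,p)[:3]: print(n,th,np.array(d["centre"]),round(d["confidence"],2),proj(p,d["centre"])[0].round())
for th,z in(("barrel",.042),("vblock",.012),("rest",.01)):
  for d in env.regions_of(th,t)[:3]:
    m=d["mask"].astype(np.uint8)
    c=max(cv2.findContours(m,0,2)[0],key=cv2.contourArea)
    w=(ray(t,c[:,0].astype(float),z)[:,:2]*1000).astype(np.float32)
    print(th,d["confidence"],m.sum(),cv2.minAreaRect(w), cv2.boxPoints(cv2.minAreaRect(w)).tolist())
E_=0
a=t["pixels"][160:260,320:420];b=t["pixels"][205:305,145:245]
im=np.hstack([a,b])[:,:,::-1]
cv2.imwrite("pics/c0.png",cv2.resize(im,None,fx=4,fy=4,interpolation=cv2.INTER_CUBIC))
E=np.array(t["extrinsics"]);print(-E[:3,:3].T@E[:3,3]); E=np.array(s["extrinsics"]);print(-E[:3,:3].T@E[:3,3])
st=env.get_state();print(st["tcp_pos"],st["orientation"],R.from_quat(np.roll(st["orientation"],-1)).as_matrix(),st["wrist_force"],st["finger_gap"],st["clock"])
```

```text
s barrel [ 0.3971 -0.2475  0.0184] 0.83 [187. 182.]
s barrel [ 0.5872 -0.225   0.0364] 0.71 [192. 224.]
s barrel [ 0.4931 -0.4153 -0.0024] 0.59 [128. 213.]
s rest [ 0.5838 -0.2236  0.0012] 0.97 [194. 232.]
s rest [ 0.4932 -0.413   0.0004] 0.48 [129. 213.]
s vblock [ 0.4993  0.1877 -0.0051] 0.8 [336. 203.]
s seat [0.4993 0.1823 0.0523] 0.74 [336. 189.]
s cheek_keeper [ 0.4993  0.1818 -0.0022] 0.45 [334. 203.]
s cheek_plain [0.5027 0.1885 0.001 ] 0.63 [336. 203.]
t barrel [ 0.7144 -0.3714  0.0245] 0.94 [419. 162.]
t barrel [ 0.3952 -0.2463  0.0176] 0.88 [374. 292.]
t rest [ 0.5883 -0.2275  0.003 ] 0.61 [363. 214.]
t rest [ 0.5899 -0.2272  0.0446] 0.36 [366. 210.]
t vblock [0.5011 0.1879 0.0001] 0.96 [196. 250.]
t seat [0.4985 0.1798 0.0496] 0.79 [196. 250.]
t seat [ 0.7935 -0.1213  0.0007] 0.6 [318. 135.]
t cheek_keeper [ 0.7788  0.034  -0.0035] 0.71 [258. 141.]
t cheek_keeper [0.5011 0.1857 0.0032] 0.52 [197. 250.]
t cheek_plain [ 0.5     0.1874 -0.0023] 0.62 [196. 251.]
barrel 0.95 937 ((706.3748168945312, -359.2342834472656), (159.9108428955078, 40.8364372253418), 31.481233596801758
[... 546 characters left out ...]
797), 25.216766357421875) [[315.0079345703125, -254.5102996826172], [331.5662841796875, -289.671875], [477.357666015625, -221.01551818847656], [460.79931640625, -185.85394287109375]]
rest 0.77 828 ((588.2507934570312, -197.15785217285156), (27.360536575317383, 138.1769256591797), 88.24336242675781) [[518.7754516601562, -208.71383666992188], [656.8873901367188, -212.94955444335938], [657.7261352539062, -185.60186767578125], [519.6141967773438, -181.36614990234375]]
[0.4307 0.012  1.1543]
[ 1.4998 -0.0992  0.9815]
[0.2264 0.5285 0.2313] [0.     0.201  0.9796 0.    ] [[-0.9192  0.3938  0.    ]
 [ 0.3938  0.9192  0.    ]
 [-0.      0.     -1.    ]] [0.1398 0.106  0.1433] 0.08539073798609086 1.15
```

View pics/c0.png

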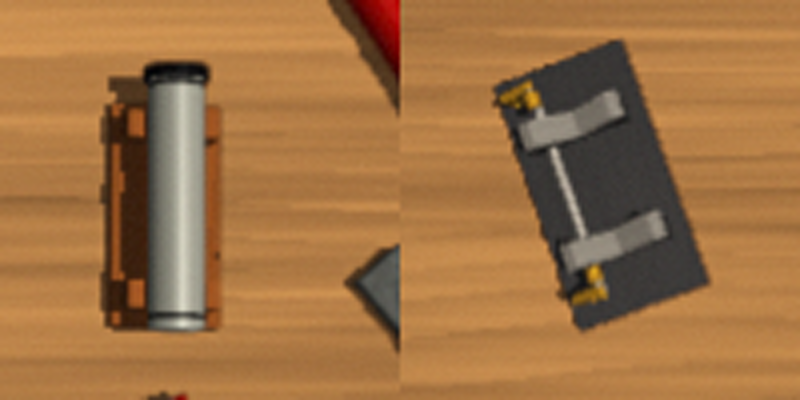

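The crop confirms that the silver tube is the barrel: black flange at the top, lying in the wooden rest. The keeper's brass arms are on the left (world +y) side of the V-block, so the V-block yaw is about +19°. Next I fit both poses to the silhouettes.

```bash
cat >> h.py <<'E'
from scipy.optimize import minimize
def box(x0,x1,y0,y1,z0,z1): return np.array([[x,y,z] for x in(x0,x1) for y in(y0,y1) for z in(z0,z1)])/1000.
def cyl(x0,x1,r):
    a=np.linspace(0,2*np.pi,40); return np.array([[x,r*np.cos(q),r*np.sin(q)] for x in(x0,x1) for q in a])/1000.
BAR=[cyl(-76,84,17),cyl(76,84,20)]
VB=[box(-80,80,-42,42,0,12)]
def sil(p,parts,v,z,win,S=4):
    Rz=R.from_euler("z",v[2]).as_matrix(); x0,y0,x1,y1=win
    m=np.zeros(((y1-y0)*S,(x1-x0)*S),np.uint8)
    for q in parts:
        uv=(proj(p,q@Rz.T+[v[0],v[1],z])-[x0-.5,y0-.5])*S-.5
        cv2.fillConvexPoly(m,cv2.convexHull((uv*16).round().astype(np.int32)),255,shift=4)
    return cv2.resize(m,(x1-x0,y1-y0),interpolation=cv2.INTER_AREA)/255.
def fit(p,parts,v0,z,maskfn,pad=12):
    uv=proj(p,np.vstack(parts)+[v0[0],v0[1],z]); x0,y0=(uv.min(0)-pad-8).astype(int); x1,y1=(uv.max(0)+pad+8).astype(int)
    win=(max(x0,0),max(y0,0),x1,y1); m=maskfn(p["pixels"][win[1]:y1,win[0]:x1])
    f=lambda v:np.abs(sil(p,parts,v*[1e-3,1e-3,.01],z,win)-m).sum()
    v=np.array(v0)/[1e-3,1e-3,.01]
    for k in(6,2): 
        r=minimize(f,v,method="Nelder-Mead",options=dict(initial_simplex=np.vstack([v,v+np.eye(3)*k]),xatol=.02,fatol=.01)); v=r.x
    return v*[1,1,.573],r.fun,m.sum()
def grey(a):
    h=cv2.cvtColor(np.ascontiguousarray(a),cv2.COLOR_RGB2HSV).astype(int); return ((h[...,1]<75)|(h[...,2]<50)).astype(float)
E
python3 - <<'E'
from h import *
np.set_printoptions(precision=2,suppress=True)
t=env.read_camera("top");s=env.read_camera("scene")
for n,p in(("t",t),("s",s)):
    print(n,"barrel",fit(p,BAR,[.592,-.224,-.035],.042,grey,pad=2))
    print(n,"vb",fit(p,VB,[.5,.187,.33],0,grey))
st=env.get_state();print(st["clock"])
# overlay
v=fit(t,VB,[.5,.187,.33],0,grey)[0]; b=fit(t,BAR,[.592,-.224,-.035],.042,grey,pad=2)[0]
outs=[]
for p in(t,s):
    im=cv2.resize(p["pixels"][:,:,::-1],None,fx=4,fy=4,interpolation=cv2.INTER_CUBIC)
    for parts,w,z in((VB,v,0),(BAR,b,.042)):
        Rz=R.from_euler("z",w[2],degrees=True).as_matrix()
        for q in parts: cv2.polylines(im,[cv2.convexHull(((proj(p,q@Rz.T+[w[0]/1e3,w[1]/1e3,z])+.5)*4).astype(np.int32))],1,(0,255,0),1)
        u,_w=(proj(p,[w[0]/1e3,w[1]/1e3,z])[0]*4).astype(int); outs.append(im[_w-150:_w+150,u-180:u+180])
cv2.imwrite("pics/o1.png",np.vstack([np.hstack(outs[:2]),np.hstack(outs[2:])]))
E
```

```text
t barrel (array([ 590.17, -220.74,   -2.14]), np.float64(58.83921568627451), np.float64(959.0))
t vb (array([499.28, 189.96,  20.09]), np.float64(273.88235294117646), np.float64(2028.0))
s barrel (array([ 587.91, -221.73,   -1.91]), np.float64(52.3686274509804), np.float64(648.0))
s vb (array([494.18, 191.34,  18.34]), np.float64(195.38823529411764), np.float64(1065.0))
1.25
```

View pics/o1.png

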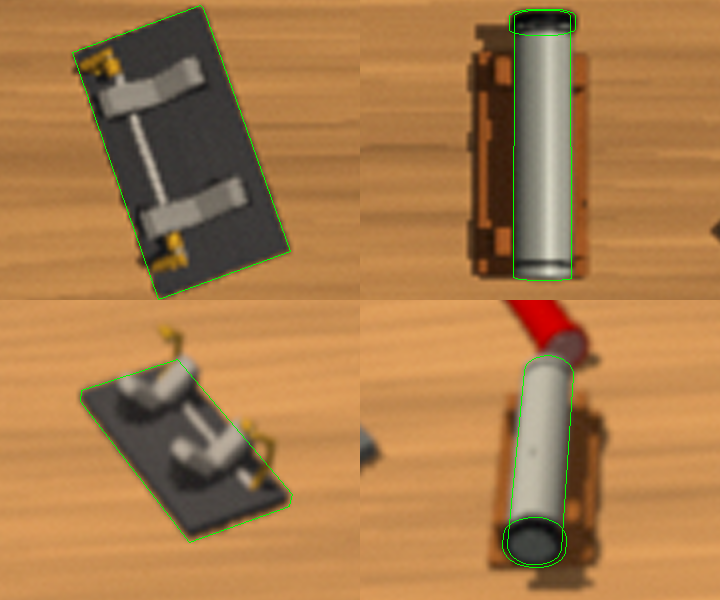

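The top-view outlines fit closely: V-block at (499,190) mm with yaw 20.1°, barrel at (590,-221) mm with yaw -2.1°. Now moving above the barrel.

move_arm(targets=[[[-45, -39, 4], [0, 0, 0], -1], [[-90, -78, 8], [0, 0, 0], -1], [[-135, -117, 12], [0, 0, 0], -1], [[-180, -156, 16], [0, 0, 0], -1], [[-225, -195, 20], [0, 0, 0], -1]])

```text
clock: 1.88
tcp_pos: [0.3572, 0.2591, 0.2115]
orientation: [0.001, 0.201, 0.98, 0.0]
wrist_force: [1.2, -0.4, 0.2]
finger_gap: 0.0849
grip_force: 0.0
```

move_arm(targets=[[[-45, -39, 4], [0, 0, 0], -1], [[-90, -78, 8], [0, 0, 0], -1], [[-135, -117, 12], [0, 0, 0], -1], [[-180, -156, 16], [0, 0, 0], -1], [[-225, -195, 20], [0, 0, 0], -1]])

```text
clock: 2.5
tcp_pos: [0.4873, -0.0091, 0.1915]
orientation: [0.001, 0.201, 0.98, 0.0]
wrist_force: [0.9, 0.8, -0.4]
finger_gap: 0.0856
grip_force: 0.0
```

move_arm(targets=[[[-45, -39, 8], [0, 0, -1], -1], [[-90, -78, 16], [0, 0, -2], -1], [[-135, -117, 30], [0, 0, -2.1], -1], [[-179, -156, 50], [0, 0, -2.1], -1], [[-179, -156, 50], [0, 0, -2.1], -1]])

```text
clock: 3.12
tcp_pos: [0.5897, -0.2247, 0.138]
orientation: [-0.001, 0.021, 1.0, 0.0]
wrist_force: [-1.1, 0.6, -0.4]
finger_gap: 0.0857
grip_force: 0.0
```

move_arm(targets=[[[0, 3.5, 50], [0, 0, 0], -1], [[0, 3.5, 90], [0, 0, 0], -1], [[0, 3.5, 118], [0, 0, 0], -1], [[0, 3.5, 118], [0, 0, 0], -1]])

```text
clock: 3.62
tcp_pos: [0.5875, -0.2156, 0.0213]
orientation: [-0.002, 0.019, 1.0, 0.001]
wrist_force: [0.0, 0.7, -0.8]
finger_gap: 0.0852
grip_force: 0.0
```

Run:
```python
from h import *
p=env.read_camera("top");s=env.read_camera("scene")
a=p["pixels"][140:280,290:430];b=s["pixels"][160:300,120:260]
cv2.imwrite("pics/g1.png",cv2.resize(np.hstack([a,b])[:,:,::-1],None,fx=2.8,fy=2.8,interpolation=cv2.INTER_CUBIC))
st=env.get_state();print(st["tcp_pos"],st["wrist_force"])
```

```text
[ 0.59014274 -0.21714944  0.02443247] [ 0.39283582 -0.36678968  0.83017871]
```

View pics/g1.png

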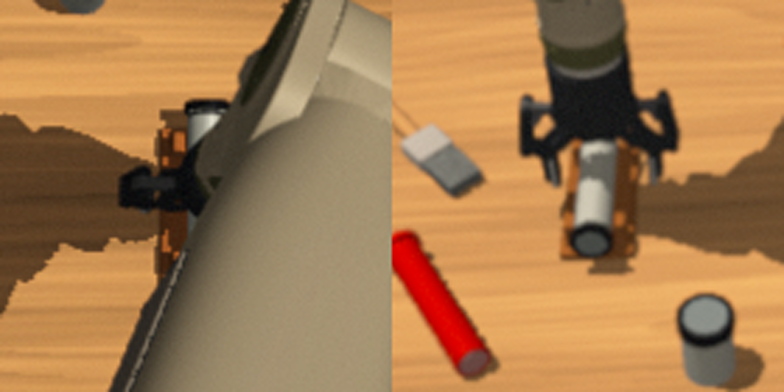

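The gripper straddles the barrel midway between the saddles. It is about 4 mm too far to +y, so I correct that and then close.

move_arm(targets=[[[0, -3.5, 1], [0, 0, 0], -1], [[0, -3.5, 1], [0, 0, 0], -1]])

```text
clock: 3.98
tcp_pos: [0.5906, -0.2217, 0.0238]
orientation: [0.001, 0.019, 1.0, -0.001]
wrist_force: [0.3, -0.5, -0.4]
finger_gap: 0.0851
grip_force: 0.0
```

```bash
cat > av.py <<'E'
from h import *
np.set_printoptions(precision=4,suppress=True)
L=[]
for i in range(4): env.read_camera("top"); s=env.get_state(); L.append(np.r_[s["tcp_pos"],s["wrist_force"],s["ft_torque"],s["finger_gap"],s["grip_force"],np.degrees(R.from_quat(np.roll(s["orientation"],-1)).as_euler("zyx"))])
print(np.mean(L,0));print(np.std(L,0));print(s["clock"])
E
python3 av.py
```

```text
[   0.5901   -0.2213    0.0231   -0.2961   -0.1668   -0.0836   -0.0019
    0.0072    0.0166    0.0854    0.     -177.7966    0.0704  179.9709]
[0.0002 0.0002 0.0003 0.4271 0.4152 0.5138 0.0219 0.0206 0.0289 0.0002
 0.     0.0045 0.0257 0.0143]
4.175
```

move_arm(targets=[[[0, 0, 2], [0, 0, 0], -0.4], [[0, 0, 2], [0, 0, 0], 1], [[0, 0, 2], [0, 0, 0], 1], [[0, 0, 2], [0, 0, 0], 1], [[0, 0, 2], [0, 0, 0], 1]], squeeze=60)

```text
clock: 4.8
tcp_pos: [0.5897, -0.2213, 0.0204]
orientation: [0.0, 0.019, 1.0, -0.0]
wrist_force: [-0.4, -1.1, 1.5]
finger_gap: 0.0328
grip_force: 59.4
```

move_arm(targets=[[[0, 0, 0], [0, 0, 0], 1], [[0, 0, 0], [0, 0, 0], 1]], squeeze=80)

```text
clock: 5.05
tcp_pos: [0.5897, -0.2213, 0.0205]
orientation: [0.0, 0.019, 1.0, -0.0]
wrist_force: [-0.4, -1.8, 2.3]
finger_gap: 0.0322
grip_force: 79.0
```

```bash
python3 av.py
```

```text
[   0.5897   -0.2213    0.0205   -0.6428   -2.6276    2.096    -0.4848
    0.19      0.0532    0.0323   79.0026 -177.798     0.0167  179.9715]
[0.     0.     0.     0.4209 0.3764 0.1864 0.0386 0.0177 0.0119 0.0001
 0.0028 0.0018 0.0032 0.0013]
5.25
```

move_arm(targets=[[[0, 0, -5], [0, 0, 0], 1], [[0, 0, -20], [0, 0, 0], 1], [[0, 0, -50], [0, 0, 0], 1], [[0, 0, -90], [0, 0, 0], 1], [[0, 0, -120], [0, 0, 0], 1]])

```text
clock: 5.88
tcp_pos: [0.59, -0.2207, 0.1427]
orientation: [0.001, 0.019, 1.0, 0.0]
wrist_force: [0.5, -0.4, -2.4]
finger_gap: 0.0324
grip_force: 79.5
```

```bash
python3 av.py
python3 - <<'E'
from h import *
st=env.get_state();Rm=R.from_quat(np.roll(st["orientation"],-1)).as_matrix()
T=np.array([.4993,.190,.14]);print(Rm.T@(T-st["tcp_pos"])*1000)
p=env.read_camera("top");s=env.read_camera("scene")
a=p["pixels"][140:280,290:430];b=s["pixels"][130:270,120:260]
cv2.imwrite("pics/g2.png",cv2.resize(np.hstack([a,b])[:,:,::-1],None,fx=2.8,fy=2.8,interpolation=cv2.INTER_CUBIC))
E
```

```text
[   0.5911   -0.2214    0.1438    0.2862   -0.0454   -1.8315   -0.0022
   -0.0374    0.0033    0.0321   79.4744 -177.8269    0.2668  179.8951]
[0.0009 0.0004 0.0025 1.0707 0.805  1.5045 0.0439 0.0543 0.0299 0.0002
 0.0011 0.0047 0.1408 0.0664]
6.075
[106.04831251 407.10500399   0.41871129]
```

View pics/g2.png

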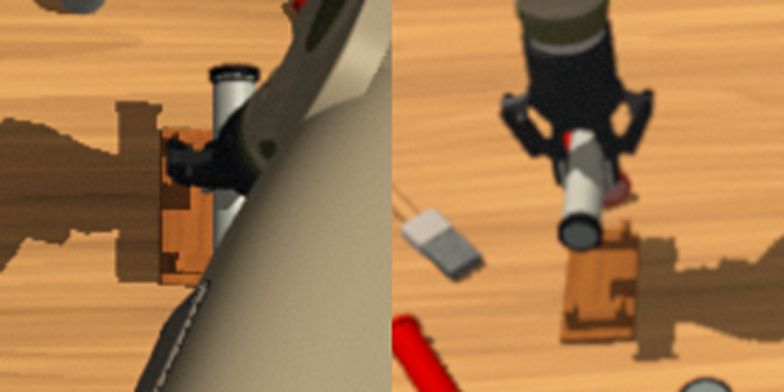

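The barrel is held level and clear of the rest. Carrying it over to the V-block.

move_arm(targets=[[[9, 35, 0], [0, 0, 0], 1], [[20, 77, 0], [0, 0, 0], 1], [[31, 119, 0], [0, 0, 0], 1], [[42, 161, 0], [0, 0, 0], 1], [[53, 203, 0], [0, 0, 0], 1]])

```text
clock: 6.8
tcp_pos: [0.5427, -0.0146, 0.1384]
orientation: [-0.002, 0.019, 1.0, 0.0]
wrist_force: [1.4, 0.1, -2.9]
finger_gap: 0.032
grip_force: 79.7
```

move_arm(targets=[[[12, 46, 0], [0, 0, -0.5], 1], [[25, 96, 0], [0, 0, -1.1], 1], [[38, 146, 0], [0, 0, -1.7], 1], [[49, 186, 0], [0, 0, -2.1], 1], [[53, 204, 0], [0, 0, -2.23], 1]])

```text
clock: 7.42
tcp_pos: [0.4973, 0.1915, 0.1386]
orientation: [-0.002, -0.176, 0.984, 0.0]
wrist_force: [0.5, 0.0, -2.1]
finger_gap: 0.0321
grip_force: 79.8
```

move_arm(targets=[[[0, 0, 0], [0, 0, 0], 1], [[0, 0, 0], [0, 0, 0], 1]])

```text
clock: 7.68
tcp_pos: [0.4993, 0.1888, 0.1397]
orientation: [-0.001, -0.174, 0.985, -0.0]
wrist_force: [0.4, -0.6, -2.6]
finger_gap: 0.0317
grip_force: 79.8
```

```bash
python3 av.py
python3 - <<'E'
from h import *
p=env.read_camera("top");s=env.read_camera("scene")
st=env.get_state();tc=np.array(st["tcp_pos"])
yb=np.radians(20.1)
b=tc+[0,0,.0215]
outs=[]
for q,w in((p,120),(s,100)):
    im=cv2.resize(q["pixels"][:,:,::-1],None,fx=3,fy=3,interpolation=cv2.INTER_CUBIC)
    for parts,o,y in((VB,np.array([.4993,.190,0]),yb),(BAR,b,yb)):
        Rz=R.from_euler("z",y).as_matrix()
        for k in parts: cv2.polylines(im,[cv2.convexHull(((proj(q,k@Rz.T+o)+.5)*3).astype(np.int32))],1,(0,255,0),1)
    u,v=(proj(q,[.4993,.19,.06])[0]*3).astype(int); outs.append(im[v-200:v+200,u-195:u+195])
cv2.imwrite("pics/g3.png",np.hstack(outs))
E
```

```text
[  0.4995   0.1886   0.1401  -0.1318   0.2206  -2.2007   0.0054   0.0161
   0.0264   0.0321  79.7704 160.0069  -0.0188 179.9845]
[0.0001 0.     0.0001 0.1264 0.4157 0.4559 0.0388 0.0191 0.0205 0.0001
 0.0001 0.0059 0.013  0.0097]
7.875
```

View pics/g3.png

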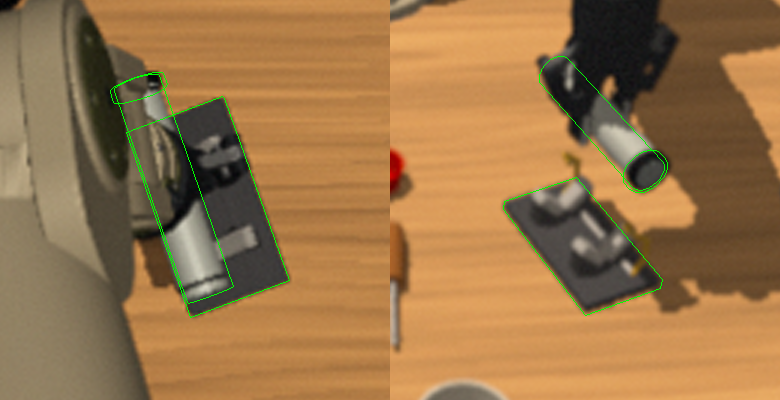

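The barrel hangs above the V, aligned with the predicted outline to about a pixel. I check the remaining offset from intensity profiles near the plain end.

Run:
```python
from h import *
np.set_printoptions(precision=1,suppress=True,linewidth=200)
p=env.read_camera("top");st=env.get_state();b=np.array(st["tcp_pos"])+[0,0,.0215]
Rz=R.from_euler("z",20.05,degrees=True).as_matrix()
o=-np.array(p["extrinsics"])[:3,:3].T@np.array(p["extrinsics"])[:3,3]
g=cv2.cvtColor(p["pixels"],cv2.COLOR_RGB2GRAY).astype(np.float32)
def samp(loc):
    uv=proj(p,loc@Rz.T/1000+b).astype(np.float32); return cv2.remap(g,uv[None,:,0],uv[None,:,1],cv2.INTER_LINEAR)[0]
# predicted tangent-plane edges: viewing angle in local yz-plane
l=Rz.T@(o-b); th=np.arctan2(l[1],l[2]);d=np.hypot(l[1],l[2])*1000;c=np.arcsin(17/d)
print("pred edges y(at axis plane)",[17/np.cos(th+k*(c and 1)*0)*k - 0 for k in(-1,1)],"view tilt deg",np.degrees(th))
y=np.arange(-32,33,2.)
print(y)
for x in(-50,-58,-66,-72): print(x,samp(np.c_[np.full_like(y,x),y,0*y]).round())
x=np.arange(-100,-59,2.)
print(x)
for yy in(-8,0,8): print(yy,samp(np.c_[x,np.full_like(x,yy),0*x]).round())
```

```text
pred edges y(at axis plane) [np.float64(-17.175068716614682), np.float64(17.175068716614682)] view tilt deg -8.187706337339652
[-32. -30. -28. -26. -24. -22. -20. -18. -16. -14. -12. -10.  -8.  -6.  -4.  -2.   0.   2.   4.   6.   8.  10.  12.  14.  16.  18.  20.  22.  24.  26.  28.  30.  32.]
-50 [113. 112. 112. 114. 114. 112. 114. 123. 132. 119. 116. 131. 143. 154. 162. 173. 187. 194. 194. 183. 166. 157. 147. 135. 122. 106.  81.  63.  64.  68.  66.  66.  65.]
-58 [ 58.  54.  57.  57.  53.  56.  59.  56.  54.  78. 109. 128. 142. 153. 162. 173. 189. 198. 197. 184. 171. 158. 148. 136. 122. 108.  78.  67.  66.  68.  66.  66.  81.]
-66 [ 60.  59.  59.  60.  59.  58.  59.  59.  55.  51.  56.  50.  64.  84.  74.  89. 116. 109. 105.  99.  82.  78.  78.  55.  50.  44.  56. 106. 141. 147. 147. 148. 148.]
-72 [ 60.  60.  60.  61.  60.  58.  58.  60.  60.  80. 104. 121. 136. 141. 146. 165. 182. 181. 183. 170. 155. 141. 128. 123. 116. 111. 121. 146. 153. 152. 149. 150. 151.]
[-100.  -98.  -96.  -94.  -92.  -90.  -88.  -86.  -84.  -82.  -80.  -78.  -76.  -74.  -72.  -70.  -68.  -66.  -64.  -62.  -60.]
-8 [142. 140. 139. 141. 143. 139. 124.  86.  64.  59.  58.  59.  71. 106. 136. 142. 101.  64.  93. 129. 142.]
0 [147. 145. 140. 138. 140. 141. 124.  88.  58.  58.  59.  59.  76. 137. 182. 190. 161. 116. 121. 177. 191.]
8 [148. 147. 144. 142. 139. 139. 134.  97.  58.  59.  58.  58.  74. 116. 155. 165. 136.  82. 108. 160. 169.]
```

Run:
```python
from h import *
np.set_printoptions(precision=1,suppress=True,linewidth=220)
st=env.get_state();b=np.array(st["tcp_pos"])+[0,0,.0215]
Rz=R.from_euler("z",20.05,degrees=True).as_matrix()
y=np.arange(-32,33,2.);x=np.arange(60,110,2.)
for n in("top","scene"):
    p=env.read_camera(n);g=cv2.cvtColor(p["pixels"],cv2.COLOR_RGB2GRAY).astype(np.float32)
    def samp(loc,o=b):
        uv=proj(p,loc@Rz.T/1000+o).astype(np.float32); return cv2.remap(g,uv[None,:,0],uv[None,:,1],cv2.INTER_LINEAR)[0]
    print(n,"tube y-profile",y)
    for xx in(44,52,60,68,80): print(xx,samp(np.c_[np.full_like(y,xx),y,0*y]).round())
    if n=="top":
        print("x-prof",x)
        for yy in(-14,-10,-6): print(yy,samp(np.c_[x,np.full_like(x,yy),0*x]).round())
        # base edges of the V-block, top face z=12
        o=np.array([.4993,.190,.012]); yy=np.arange(-54,-33,2.)
        print("base -y edge",yy)
        for xx in(-60,-10,20,60): print(xx,samp(np.c_[np.full_like(yy,xx),yy,0*yy],o).round())
        # predicted tube edges via hull
        Q=cyl(-66,-65.9,17)@Rz.T+b; l=[]
    else:
        z=np.arange(-30,31,2.);print("vertical profile z",z)
        for xx in(50,60): print(xx,samp(np.c_[np.full_like(z,xx),0*z,z]).round())
```

```text
top tube y-profile [-32. -30. -28. -26. -24. -22. -20. -18. -16. -14. -12. -10.  -8.  -6.  -4.  -2.   0.   2.   4.   6.   8.  10.  12.  14.  16.  18.  20.  22.  24.  26.  28.  30.  32.]
44 [ 55.  54.  55.  55.  56.  55.  55.  54.  56.  78.  90.  63.  60.  98. 110.  99. 135. 141. 103.  84.  90.  98. 100.  89.  89.  87.  74.  54.  38.  32.  32.  39.  50.]
52 [ 57.  64.  69.  74.  77.  71.  70.  79.  79.  79. 110. 129. 139. 127. 100. 101. 112. 100.  85.  87.  95.  99.  95.  89.  89.  82.  44.  32.  32.  33.  35.  35.  38.]
60 [130. 128. 127. 126. 127. 127. 127. 127. 125. 114. 116. 129. 143. 155. 164. 160. 129.  84.  82.  93.  98.  99.  94.  88.  78.  53.  33.  34.  34.  34.  33.  36.  37.]
68 [136. 139. 142. 145. 147. 148. 144. 138. 132. 118. 114. 130. 141. 154. 163. 169. 131.  86.  87.  96. 103.  99.  95.  89.  67.  40.  32.  32.  36.  33.  33.  34.  36.]
80 [126. 125. 123. 127. 128. 129. 129. 103.  46.  14.  40.  83.  90.  75.  75.  69.  62.  60.  62.  73.  91. 101. 100.  84.  49.  33.  30.  18.  26.  32.  31.  34.  43.]
x-prof [ 60.  62.  64.  66.  68.  70.  72.  74.  76.  78.  80.  
[... 1607 characters left out ...]
27.  26.  29.  35.  47.  61.  72.]
80 [165. 164. 164. 166. 165. 159. 137. 100.  55.  27.  18.  23.  36.  49.  62.  64.  66.  67.  68.  69.  69.  68.  68.  68.  66.  62.  51.  44.  41.  55.  68.  80.  83.]
vertical profile z [-30. -28. -26. -24. -22. -20. -18. -16. -14. -12. -10.  -8.  -6.  -4.  -2.   0.   2.   4.   6.   8.  10.  12.  14.  16.  18.  20.  22.  24.  26.  28.  30.]
50 [163. 162. 150. 135. 121. 114. 114. 122. 132. 143. 152. 159. 164. 169. 174. 180. 185. 190. 195. 197. 199. 198. 197. 196. 191. 184. 157. 131. 113. 108. 115.]
60 [131. 108.  86.  66.  53.  41.  34.  30.  32.  37.  43.  57.  71.  92. 113. 137. 156. 174. 185. 194. 197. 198. 197. 195. 193. 191. 189. 185. 176. 164. 149.]
```

Run:
```python
from h import *
np.set_printoptions(precision=2,suppress=True,linewidth=220)
st=env.get_state();b=np.array(st["tcp_pos"])+[0,0,.0215];a=np.radians(20.05)
Rz=R.from_euler("z",a).as_matrix()
y=np.arange(-36,36.1,.5);x=np.arange(64,108,.5);z=y
for n in("top","scene"):
    p=env.read_camera(n);g=cv2.cvtColor(p["pixels"],cv2.COLOR_RGB2GRAY).astype(np.float32)
    m=sil(p,BAR,[b[0],b[1],a],b[2],(0,0,560,420)).astype(np.float32)
    def cr(loc):
        uv=proj(p,loc@Rz.T/1000+b).astype(np.float32);o=[]
        for im in(g,m): 
            v=cv2.remap(im,uv[None,:,0],uv[None,:,1],cv2.INTER_LINEAR)[0]; o.append(cv2.GaussianBlur(v[:,None],(1,9),1.5)[:,0])
        return o
    for name,s,L in(("y@44",y,lambda s:np.c_[0*s+44,s,0*s]),("y@52",y,lambda s:np.c_[0*s+52,s,0*s]),("y@80",y,lambda s:np.c_[0*s+80,s,0*s]),("z@50",y,lambda s:np.c_[0*s+50,0*s,s]),("y@-58",y,lambda s:np.c_[0*s-58,s,0*s]),("x@y-14",x,lambda s:np.c_[s,0*s-14,0*s]),("x@y-10",x,lambda s:np.c_[s,0*s-10,0*s])):
        gi,mi=cr(L(s));dm=np.gradient(mi)
        for sg in(1,-1):
            k=np.argmax(sg*dm)
            if sg*dm[k]<.03: continue
            w=slice(max(k-14,0),k+15);dg=np.gradient(gi)[w]; j=np.argsort(-np.abs(dg))[0]
            print(n,name,"pred",s[k],"img steepest",s[w][j],"sign",np.sign(dg[j])*sg, "grad",dg[j].round(1))
```

```text
top y@44 pred -17.5 img steepest -10.5 sign -1.0 grad -4.9
top y@44 pred 17.0 img steepest 21.5 sign 1.0 grad -8.1
top y@52 pred -17.5 img steepest -13.0 sign 1.0 grad 7.9
top y@52 pred 17.0 img steepest 19.0 sign 1.0 grad -7.1
top y@80 pred -20.5 img steepest -17.0 sign -1.0 grad -12.1
top y@80 pred 20.5 img steepest 16.5 sign 1.0 grad -7.9
top y@-58 pred -17.5 img steepest -13.0 sign 1.0 grad 7.3
top y@-58 pred 17.0 img steepest 19.0 sign 1.0 grad -6.0
top x@y-14 pred 86.5 img steepest 88.0 sign -1.0 grad 15.8
top x@y-10 pred 87.5 img steepest 89.5 sign -1.0 grad 15.6
scene y@44 pred -21.0 img steepest -17.5 sign -1.0 grad -4.0
scene y@44 pred 22.0 img steepest 24.5 sign 1.0 grad -6.2
scene y@52 pred -21.5 img steepest -18.0 sign -1.0 grad -3.8
scene y@52 pred 22.0 img steepest 24.5 sign 1.0 grad -6.5
scene y@80 pred -23.5 img steepest -18.0 sign -1.0 grad -11.5
scene y@80 pred 22.5 img steepest 26.0 sign -1.0 grad 3.4
scene z@50 pred -33.0 img steepest -26.0 sign -1.0 grad -3.6
scene z@50 pred 28.5 img steepest 22.0 sign 1.0 grad -6.2
scene y@-58 pred -22.0 img steepest -19.0 sign -1.0 grad -9.3
scene y@-58 pred 22.5 img steepest 29.0 sign 1.0 grad -0.6
scene x@y-14 pred 102.0 img steepest 103.0 sign -1.0 grad 7.8
scene x@y-10 pred 101.5 img steepest 102.5 sign -1.0 grad 7.5
```

Both cameras put the barrel about 3 mm to +y and 1.5 mm to +x (block frame) of where the TCP reading implies. Relative to the V-block that leaves a correction of (-1.2,-1.6) mm. I apply it while descending to just above the rollers.

move_arm(targets=[[[1.2, -1.6, 15], [0, 0, 0], 1], [[1.2, -1.6, 35], [0, 0, 0], 1], [[1.2, -1.6, 55], [0, 0, 0], 1], [[1.2, -1.6, 66], [0, 0, 0], 1], [[1.2, -1.6, 70], [0, 0, 0], 1]])

```text
clock: 8.85
tcp_pos: [0.498, 0.1877, 0.0692]
orientation: [-0.001, -0.175, 0.985, 0.0]
wrist_force: [-0.4, 0.0, -3.0]
finger_gap: 0.0321
grip_force: 79.8
```

```bash
cat > blk.py <<'E'
from h import *
np.set_printoptions(precision=2,suppress=True,linewidth=200)
Rz=R.from_euler("z",20.1,degrees=True).as_matrix();L=[]
for i in range(3):
    env.read_camera("top");s=env.get_state();L.append(np.r_[Rz.T@(np.array(s["tcp_pos"])-[.4993,.19,0])*1000,Rz.T@np.array(s["wrist_force"]),Rz.T@np.array(s["ft_torque"])])
m=np.mean(L,0);print("tcp(blk mm)",m[:3],"F",m[3:6],"T",m[6:],"t",s["clock"],"grip",s["grip_force"],s["finger_gap"],s["orientation"])
E
python3 blk.py
python3 - <<'E'
from h import *
a=np.radians(20.05);Rz=R.from_euler("z",a).as_matrix();s=env.read_camera("scene");p=env.read_camera("top")
b=np.array(env.get_state()["tcp_pos"])+[0,0,.0215]
# camera-only fit of barrel lateral/axial offset at this height
for n,q in(("top",p),("scene",s)):
    g=cv2.cvtColor(q["pixels"],cv2.COLOR_RGB2GRAY).astype(np.float32);m=sil(q,BAR,[b[0],b[1],a],b[2],(0,0,560,420)).astype(np.float32)
    for xx in(-58,52):
        y=np.arange(-36,36.1,.5);uv=proj(q,np.c_[0*y+xx,y,0*y]@Rz.T/1000+b).astype(np.float32)
        v,w=[cv2.GaussianBlur(cv2.remap(i,uv[None,:,0],uv[None,:,1],1)[0][:,None],(1,9),1.5)[:,0] for i in(g,m)]
        print(n,xx,"pred",y[np.argmax(np.gradient(w))],y[np.argmin(np.gradient(w))],v[::4].round())
u,v=proj(s,[.4993,.19,.06])[0].astype(int);save(s,"g4.png",(u-60,v-50,u+60,v+45),6)
E
```

```text
tcp(blk mm) [-1.44 -1.82 69.96] F [-0.34  0.02 -3.04] T [-0.01  0.01  0.  ] t 9.0 grip 79.7775936126709 0.031972784582506554 [ 0.   -0.17  0.98  0.  ]
top -58 pred -17.5 17.0 [ 62.  61.  61.  61.  61.  60.  60.  61.  60.  61.  64.  80. 109. 129.
 142. 154. 164. 175. 190. 198. 195. 184. 169. 160. 148. 137. 124. 105.
  72.  36.  26.  25.  30.  45.  65.  89. 112.]
top 52 pred -17.5 17.0 [ 57.  55.  55.  55.  56.  57.  57.  56.  56.  56.  59.  74. 106. 129.
 141. 135. 113.  88.  84.  91.  98.  96.  87.  64.  45.  35.  33.  34.
  34.  35.  38.  39.  44.  63.  93. 122. 133.]
scene -58 pred -20.5 21.5 [166. 165. 165. 165. 165. 163. 151. 127.  92.  57.  31.  24.  21.  20.
  21.  26.  37.  57.  85. 107. 119. 103.  79.  51.  37.  32.  31.  29.
  25.  24.  24.  23.  21.  20.  20.  21.  22.]
scene 52 pred -21.0 21.0 [ 58.  68.  78.  76.  66.  53.  44.  41.  50.  69.  91. 113. 131. 144.
 154. 163. 170. 177. 186. 193. 198. 199. 198. 195. 192. 187. 183. 179.
 172. 165. 164. 167. 171. 173. 175. 175. 175.]
```

View pics/g4.png

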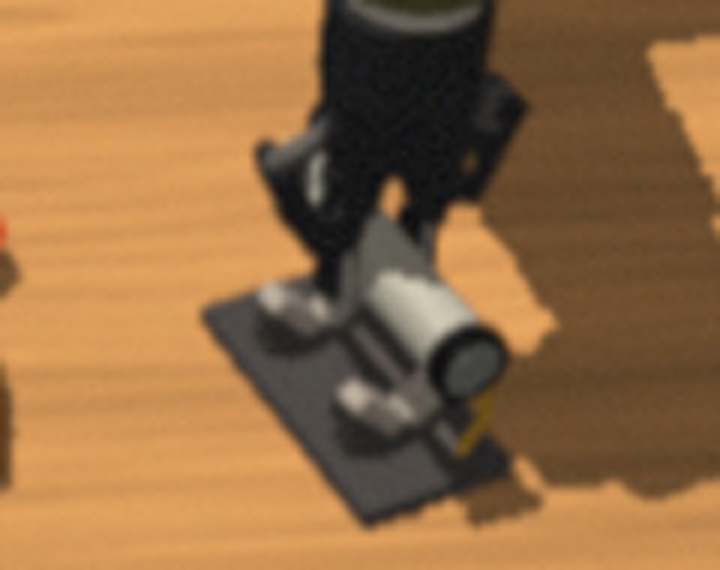

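The barrel sits just above the rollers. The top camera still shows about 1 mm toward +y, so I trim that while pushing down past the keeper.

move_arm(targets=[[[0, -1.0, 5], [0, 0, 0], 1], [[0, -1.0, 9], [0, 0, 0], 1], [[0, -1.0, 13], [0, 0, 0], 1], [[0, -1.0, 16], [0, 0, 0], 1], [[0, -1.0, 19], [0, 0, 0], 1]])

```text
clock: 9.72
tcp_pos: [0.4993, 0.1866, 0.0512]
orientation: [0.0, -0.174, 0.985, -0.0]
wrist_force: [1.4, -2.1, -1.6]
finger_gap: 0.0319
grip_force: 79.9
```

```bash
python3 blk.py
```

```text
tcp(blk mm) [-1.27 -3.03 50.95] F [ 0.53 -2.6  -1.94] T [-0.53  0.    0.09] t 9.875 grip 79.94113326072693 0.032012115506464586 [ 0.   -0.17  0.98 -0.  ]
```

move_arm(targets=[[[0, 0, 3], [0, 0, 0], 1], [[0, 0, 6], [0, 0, 0], 1], [[0, 0, 9], [0, 0, 0], 1], [[0, 0, 12], [0, 0, 0], 1], [[0, 0, 15], [0, 0, 0], 1]])

```text
clock: 10.5
tcp_pos: [0.4991, 0.1869, 0.036]
orientation: [0.0, -0.175, 0.985, 0.0]
wrist_force: [0.6, -1.9, -3.0]
finger_gap: 0.0322
grip_force: 79.9
```

```bash
python3 blk.py
```

```text
tcp(blk mm) [-1.41 -2.79 35.82] F [ 1.64 -2.99 -3.6 ] T [-0.56 -0.22  0.13] t 10.65 grip 79.86184358596802 0.0321088055998029 [-0.   -0.17  0.98  0.  ]
```

move_arm(targets=[[[0, 0, 1.5], [0, 0, 0], 1], [[0, 0, 3], [0, 0, 0], 1], [[0, 0, 4], [0, 0, 0], 1], [[0, 0, 5], [0, 0, 0], 1]])

```text
clock: 11.15
tcp_pos: [0.499, 0.1869, 0.0312]
orientation: [-0.0, -0.175, 0.985, 0.0]
wrist_force: [0.7, -2.5, -4.3]
finger_gap: 0.032
grip_force: 79.9
```

```bash
python3 blk.py
```

```text
tcp(blk mm) [-1.39 -2.78 31.14] F [ 0.98 -2.4  -3.91] T [-0.43 -0.2   0.05] t 11.3 grip 79.82670307159424 0.03190268602644953 [-0.   -0.17  0.98  0.  ]
```

move_arm(targets=[[[0, 0, 0.8], [0, 0, 0], 1], [[0, 0, 1.6], [0, 0, 0], 1], [[0, 0, 2.0], [0, 0, 0], 1]])

```text
clock: 11.68
tcp_pos: [0.4991, 0.1867, 0.0294]
orientation: [0.0, -0.175, 0.985, -0.0]
wrist_force: [0.8, -4.1, -2.9]
finger_gap: 0.0323
grip_force: 79.8
```

```bash
python3 blk.py
```

```text
tcp(blk mm) [-1.34 -3.03 29.4 ] F [-0.23 -3.38 -2.63] T [-0.65  0.02  0.16] t 11.825 grip 79.84358310699463 0.032419249118811055 [ 0.   -0.17  0.98 -0.  ]
```

move_arm(targets=[[[0, -0.2, 0.3], [0, 0, 0], 1], [[0, -0.4, 0.6], [0, 0, 0], 1], [[0, -0.4, 0.6], [0, 0, 0], 1]])

```text
clock: 12.2
tcp_pos: [0.4993, 0.1863, 0.0288]
orientation: [0.0, -0.174, 0.985, -0.0]
wrist_force: [1.0, -5.0, -0.1]
finger_gap: 0.0319
grip_force: 79.9
```

```bash
python3 blk.py
```

```text
tcp(blk mm) [-1.28 -3.49 28.84] F [-1.04 -5.21 -0.17] T [-0.89  0.19  0.18] t 12.35 grip 79.89091515541077 0.032096005244207075 [ 0.   -0.17  0.98 -0.  ]
```

move_arm(targets=[[[0, -0.5, 0], [0, 0, 0], 1], [[0, -1.0, 0.3], [0, 0, 0], 1], [[0, -1.0, 0.6], [0, 0, 0], 1]])

```text
clock: 12.72
tcp_pos: [0.4995, 0.1859, 0.0284]
orientation: [0.0, -0.175, 0.985, 0.0]
wrist_force: [-2.0, -2.2, 3.9]
finger_gap: 0.0321
grip_force: 80.2
```

```bash
python3 blk.py
```

```text
tcp(blk mm) [-1.27 -3.87 28.42] F [-2.08 -2.08  3.33] T [-0.24  0.34  0.25] t 12.875 grip 80.16584515571594 0.03169047650218692 [ 0.   -0.17  0.98  0.  ]
```

move_arm(targets=[[[0.3, 0, 0.3], [0, 0, -0.03], 1], [[0.5, 0, 0.6], [0, 0, -0.06], 1], [[0.5, 0, 0.6], [0, 0, -0.06], 1]])

```text
clock: 13.25
tcp_pos: [0.4996, 0.186, 0.0284]
orientation: [0.001, -0.179, 0.984, 0.001]
wrist_force: [-2.1, -0.8, 7.5]
finger_gap: 0.0321
grip_force: 81.0
```

```bash
python3 blk.py
```

```text
tcp(blk mm) [-1.19 -3.89 28.37] F [-1.98 -0.14  7.64] T [-0.02  0.43 -0.34] t 13.4 grip 80.9685230255127 0.03241338149390167 [ 0.   -0.18  0.98  0.  ]
```

move_arm(targets=[[[0.4, 0.2, 0.2], [0, 0, 0.02], 1], [[0.7, 0.4, 0.4], [0, 0, 0.04], 1], [[0.7, 0.4, 0.6], [0, 0, 0.04], 1]])

```text
clock: 13.78
tcp_pos: [0.4995, 0.1859, 0.0283]
orientation: [0.002, -0.176, 0.984, 0.0]
wrist_force: [-2.7, -1.8, 12.1]
finger_gap: 0.0322
grip_force: 81.0
```

```bash
python3 blk.py
```

```text
tcp(blk mm) [-1.16 -3.87 28.35] F [-1.79 -1.15 10.04] T [-0.27  0.44  0.05] t 13.925 grip 80.96468210220337 0.03227939842138413 [ 0.   -0.18  0.98  0.  ]
```

move_arm(targets=[[[0.3, 0.1, 0.1], [0, 0, 0], 1], [[0.5, 0.15, 0.3], [0, 0, 0], 1], [[0.5, 0.15, 0.3], [0, 0, 0], 1]])

```text
clock: 14.3
tcp_pos: [0.4995, 0.186, 0.0283]
orientation: [0.002, -0.176, 0.984, 0.0]
wrist_force: [-0.8, -2.4, 11.5]
finger_gap: 0.0318
grip_force: 81.0
```

```bash
python3 blk.py; python3 blk.py
python3 - <<'E'
from h import *
p=env.read_camera("top");s=env.read_camera("scene");outs=[]
a=np.radians(20.1);Rz=R.from_euler("z",a).as_matrix();c=np.array([.4993,.19,0])
for q in(p,s):
    im=cv2.resize(q["pixels"][:,:,::-1],None,fx=4,fy=4,interpolation=cv2.INTER_CUBIC)
    for parts,o in((VB,c),(BAR,c+[0,0,.05])):
        for k in parts: cv2.polylines(im,[cv2.convexHull(((proj(q,k@Rz.T+o)+.5)*4).astype(np.int32))],1,(0,255,0),1)
    u,v=(proj(q,[.4993,.19,.05])[0]*4).astype(int); outs.append(im[v-200:v+200,u-195:u+195])
    g=cv2.cvtColor(q["pixels"],cv2.COLOR_RGB2GRAY).astype(np.float32);m=sil(q,BAR,[*c[:2],a],.05,(0,0,560,420)).astype(np.float32)
    for nm,x0 in(("flange",70),("plain",-100)):
        x=np.arange(x0,x0+44,2.)
        for y in(-12,-6,0):
            uv=proj(q,np.c_[x,0*x+y,0*x]@Rz.T/1000+c+[0,0,.05]).astype(np.float32)
            gi,mi=[cv2.remap(i,uv[None,:,0],uv[None,:,1],1)[0] for i in(g,m)]
            print(nm,y,"pred",x[np.argmax(np.abs(np.gradient(mi)))],gi.round())
cv2.imwrite("pics/g5.png",np.hstack(outs))
E
```

```text
tcp(blk mm) [-1.17 -3.89 28.34] F [-2.06 -2.24 11.04] T [-0.31  0.34  0.09] t 14.45 grip 80.97995638847351 0.03210339961373444 [ 0.   -0.18  0.98  0.  ]
tcp(blk mm) [-1.15 -3.9  28.34] F [-1.34 -1.38 11.18] T [-0.3   0.37  0.07] t 14.6 grip 80.98057866096497 0.03215783747457121 [ 0.   -0.18  0.98  0.  ]
flange -12 pred 88.0 [ 76.  79.  79.  79.  80.  80.  79.  79.  79.  79.  85.  97. 113. 126.
 130. 131. 130. 128. 126. 129. 135. 139.]
flange -6 pred 88.0 [ 62.  63.  71.  78.  80.  82.  80.  79.  79.  80.  81.  82.  82.  82.
  93. 109. 121. 130. 129. 129. 131. 132.]
flange 0 pred 88.0 [51. 47. 51. 46. 38. 39. 40. 40. 38. 38. 39. 40. 39. 40. 40. 38. 39. 44.
 47. 39. 46. 51.]
plain -12 pred -76.0 [143. 142. 141. 140. 139. 142. 148. 149. 134. 107.  75.  62.  92. 122.
 137. 120.  70.  96. 125. 142. 144. 145.]
plain -6 pred -78.0 [143. 141. 141. 141. 140. 140. 141. 148. 138. 105.  70.  62. 100. 146.
 169. 155. 107. 103. 151. 173. 177. 177.]
plain 0 pred -78.0 [146. 143. 141. 141. 141. 141. 140. 142. 127.  95.  67.  66. 107. 167.
 195. 177. 133. 107. 164. 191. 197. 198.]
flange -12 pred 100.0 [38. 22. 21. 23. 32. 45. 57. 64. 67. 67. 66. 61. 53. 43. 33. 31. 33. 35.
 37. 39. 39. 42.]
flange -6 pred 100.0 [22. 27. 39. 52. 65. 71. 69. 66. 67. 67. 65. 61. 53. 41. 33. 30. 33. 35.
 36. 39. 40. 44.]
flange 0 pred 98.0 [36. 47. 60. 66. 69. 68. 68. 67. 67. 66. 64. 58. 48. 37. 34. 36. 41. 46.
 45. 44. 44. 46.]
plain -12 pred -82.0 [161. 155. 146. 127. 102.  82.  71.  65.  74.  82.  87.  82.  75.  65.
  54.  44.  37.  32.  30.  29.  28.  25.]
plain -6 pred -88.0 [160. 155. 143. 136. 127. 118. 115. 117. 111. 102.  95.  87.  74.  61.
  50.  43.  40.  43.  50.  56.  63.  73.]
plain 0 pred -92.0 [163. 162. 163. 164. 163. 163. 151. 135. 119. 106.  94.  80.  66.  54.
  47.  52.  67.  81.  97. 114. 129. 122.]
```

View pics/g5.png

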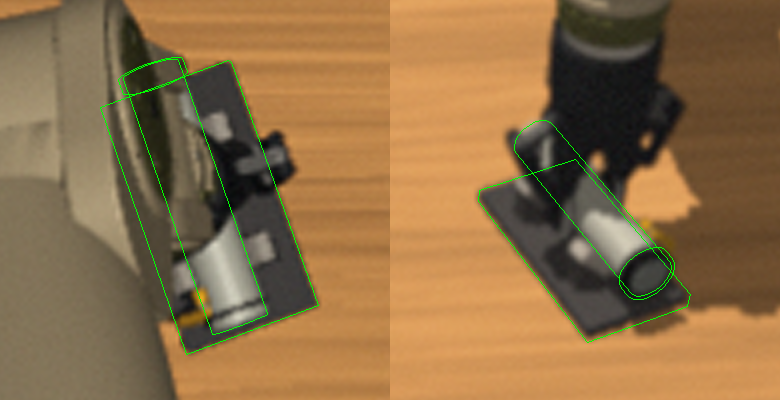

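The picture shows the barrel lying in the V on the predicted outline, with the brass roller over it at about (203,300). To check lengthways centring, I compare the dark groove line near the plain end with its place in the first picture.

Run:
```python
from h import *
np.set_printoptions(precision=2,suppress=True)
p=env.read_camera("top")
def groove(pix,o,deg,z):
    g=cv2.cvtColor(np.ascontiguousarray(pix),cv2.COLOR_RGB2GRAY).astype(np.float32);Rz=R.from_euler("z",deg,degrees=True).as_matrix();r=[]
    x=np.arange(-74,-58,.1)
    for y in np.arange(-8,9,2.):
        L=np.c_[x,0*x+y,0*x+np.sqrt(17**2-y*y)]
        uv=proj(p,L@Rz.T/1000+[o[0],o[1],z]).astype(np.float32)
        v=cv2.remap(g,uv[None,:,0],uv[None,:,1],cv2.INTER_CUBIC)[0]; w=np.clip(v.max()*.85-v,0,None)
        k=(abs(x-x[30+np.argmin(v[30:-20])])<4);r.append((x*w)[k].sum()/w[k].sum())
    return np.array(r)
t0=cv2.imread("pics/t0.png")[:,:,::-1]
a=groove(t0,[.59017,-.22074],-2.14,.042);b=groove(p["pixels"],[.4993,.19],20.1,.05)
print(a,np.median(a));print(b,np.median(b))
q=dict(p);q["pixels"]=t0
# ends at rest: refit, grey threshold variations
for th in(60,75,90):
    f=lambda A:((cv2.cvtColor(np.ascontiguousarray(A),cv2.COLOR_RGB2HSV)[...,1]<th)|(A.max(2)<50)).astype(float)
    print(th,fit(q,BAR,[.592,-.224,-.035],.042,f,pad=2)[0],fit(q,VB,[.5,.187,.33],0,f)[0])
```

```text
[-68.48 -68.44 -68.45 -68.51 -68.55 -68.66 -68.7  -68.7  -68.64] -68.5512064687134
[-67.69 -68.13 -67.82 -67.4  -67.72 -67.87 -67.69 -67.95 -68.11] -67.81682924093622
60 [ 590.35 -220.81   -2.32] [499.25 189.89  19.85]
75 [ 590.17 -220.74   -2.14] [499.27 190.24  20.07]
90 [ 590.18 -220.73   -2.12] [499.88 190.32  20.04]
```

move_arm(targets=[[[0.3, 0, 0.15], [0, 0, 0], 1], [[0.5, 0.1, 0.3], [0, 0, 0], 1], [[0.5, 0.1, 0.3], [0, 0, 0], 1], [[0.5, 0.1, 0.3], [0, 0, 0], 1]])

```text
clock: 15.25
tcp_pos: [0.4996, 0.186, 0.0283]
orientation: [0.003, -0.176, 0.984, 0.0]
wrist_force: [-1.3, -2.7, 12.6]
finger_gap: 0.0322
grip_force: 81.1
```

```bash
python3 blk.py; python3 blk.py
```

```text
tcp(blk mm) [-1.14 -3.9  28.33] F [-1.41 -1.19 12.03] T [-0.34  0.27  0.09] t 15.4 grip 81.0684585571289 0.03192054456477624 [ 0.   -0.18  0.98  0.  ]
tcp(blk mm) [-1.13 -3.9  28.33] F [-1.31 -2.13 11.63] T [-0.33  0.28  0.09] t 15.55 grip 81.06869101524353 0.03205389274522825 [ 0.   -0.18  0.98  0.  ]
```

```bash
python3 -c "
from workcell import env
print(env.hand_in())"
```

```text
the job is handed in; nothing more can be done
None
```

I handed the job in at about 15.5 s with the barrel in the V, still gripped at about 80 N. The arm is pressing down with about 12 N, which with the barrel's weight and the keeper puts an estimated 15–16 N on the two faces. The side force and moments suggest the load is even. The top camera puts it within about 1 mm of centre lengthways. The keeper went past with the expected force and one roller shows over the tube in the last picture, but I did not measure the keeper angle.

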